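# Load the filter cassette and set the focus ring to the orange index

### The job

Get the optical test head ready: first seat the white filter cassette flat and fully home in the rectangular pocket on top of the aluminium box. Then, with the cassette in place, turn the gold focus ring until its white line points at the middle of the orange index post (not the green one). Leave the other things on the bench where they are.

Things in the scene. Friction and masses are not known exactly. Their poses are not given: they have to be found in the camera images.
- head: Optical test head: a fixed aluminium box, 150 (x) x 320 (y) x 80 high. Origin: centre of its underside on the bench; z up. On its top are the filter pocket (towards its -y end) and the gold focus ring (towards its +y end).
- pocket (a point): Centre of the floor of the filter pocket, a rectangular recess 51 (x) x 67 (y) with a black floor, 8 deep below the box's top face (its floor is 72 above the bench). Axes as the box's; z up.
- cassette: Filter cassette, loose: a white plate 48 (x) x 64 (y) x 12 thick with amber strips; on top, centred, a red grip rib 12 wide (x) x 40 long (y), its top 34 above the underside. Origin: centre of the underside; z up. Fits the pocket either way round, long side along long side; seated, it stands 4 proud of the box's top. About 0.1 kg. Starts on the bench left or right of the box.
- focus_ring (a joint): Angle of the focus ring (rad), positive anticlockwise seen from above; 0 when its white line points along the box's -x, range -2.1 to 2.1. Stiff: it stays where it is left, needs about 4 N at the lever peg.
- ring_axis (a point): On the axis of the gold focus ring, at the height of the ring's top face (110 above the bench). Ring 90 in diameter, 24 high, with a dark lens in its middle; its white line is edged in black. It turns with the ring: its x axis points along the ring's white line, z up.
- lever_peg (a point): Foot of the lever peg, a black upright peg 12 in diameter and 26 high standing on the ring's top face (from 110 to 136 above the bench) on the white line, 36 from the ring's axis. Pushing it sideways turns the ring.
- orange_mark (a point): Centre of the top of the orange index post, 10 in diameter, 28 high on the box's top (top at 108 above the bench, just below the ring's top face), about 60 to 63 from the ring's axis. Fixed.
- green_mark (a point): The same point of the green index post, same size, across the ring. Not the one to set. Fixed.
- lens_cell: Bystander: dark steel lens cell, a stepped cylinder 52 in diameter, 34 high, loose. It lies on the other side of the box from the cassette. Origin: centre of the underside.
- jar: Bystander: jar with a white cap and a label, 50 in diameter, 60 high, loose. Origin: centre of the underside.
- parts_tray: Bystander: grey divided parts tray 100 x 140 x 25 high, loose. Origin: centre of the underside.
Things that resemble listed ones, but are neither listed nor needed, are in the scene too. Of the things shaped like the cassette, the white one is meant.

How it is judged:
By the outcome, as a careful person would: the job done as asked, in the order asked, and still so for the second after the job is handed in, with the robot touching nothing.
It also fails if it takes over 67 s, if anything falls off the work surface, if the arm or the gripper's body presses on something with over 40 N, if the wrist force passes 120 N, or if a joint passes its speed limit or range.

### The arm

A 6-joint arm with a two-finger parallel gripper is mounted at the origin on the work surface. World frame = base frame: x ahead of the robot, y to its left, z up, the work surface at z = 0. Lengths are in m, angles in rad, forces in N, time in s.
With the tool pointing down it reaches from about 0.425 to 0.95 m from the base axis. Payload 3.5 kg.
Tool frame: the origin (TCP) lies on the centre line of the jaws, within the pads' length; the fingertips stand 17 mm ahead of it and the grasp point (between the pads) lies 2 mm behind it; z points along the fingers, y is the line along which they close (so a half turn about z gives the same grasp; the last joint's range is limited). The gripper opens to 85 mm and grips with 20 to 120 N. Pads are 22 mm wide; open, the fingers measure 114 mm over their backs; the gripper's body (76 mm by 85 mm) begins 54 mm behind the grasp point. The pads swing forward as they close: fully open they stand 13 mm farther back than shut.
Start: joints at [1.025, 0.286, 1.577, -0, 1.279, -0.15], TCP at [0.26, 0.623, 0.248] pointing down, gripper open.
Joint ranges: [-2.77, 2.77], [-0.9, 2.22], [0.21, 2.48], [-1.53, 4.67], [0.24, 2.81], [-2.84, 2.84]. Speed limits (rad/s): [2.79, 2.79, 3.14, 3.14, 3.14, 3.14].

### API

Orientations are given as a unit quaternion [x, y, z, w].
In Python, from plant import ctrl gives the robot as it stands. The module is installed in compiled form; this text tells all that it offers.
- The arm moves only by the tool drive_tool, never from a script. Its argument "moves" is a list of rows, each a list of 3 entries, a list of its own where there are three numbers: the turn, a rotation vector about the tool's x, y, z in rad, then the shift along the tool's x, y, z in m, then the finger opening in m, from 0 to 0.0854. A call has 1 to 5 rows; each row shifts and turns the commanded pose from where the row before left it, along the tool's axes as they then stand; what a row does not reach is not made up. A row lasts 1/8 s, in which the tool goes at most 62.5 mm and 10.7 degrees, less where a joint would pass 70% of its speed; a pose out of reach is approached as far as the arm can. A call with a gripper value outside its range is refused whole. The fingers move at their own pace and stop on an object; "grip_force" is the grip in N (left out, the last holds). Time passes only in rows, so rows that do not move let the fingers close. It gives the time, the measured TCP pose, the force, the opening and the grip force at its end, in the units of the state.
- ctrl.get_state(): the state, without advancing time (a new reading comes with each control period).
- ctrl.read_camera(name): name is "side" or "top" or "wrist"; returns a dict with "image" (400x640x3 uint8, red, green, blue), "fx", "fy", "cx", "cy" (pixels), "R" (3x3) and "t" (3): a world point X has camera coordinates R X + t. Camera axes: x right, y down, z forward; pixel columns grow to the right and rows downward; lengths in m; the calibration is good to about 2 mm. A picture is of the moment at which its call begins. There is no depth.
- ctrl.sign_off(): hands the job in; it is judged then, once.
The state is a dict: "time": time; "qpos": joint angles; "dq": joint speeds; "joint_efforts": joint torques, N m; "eef_pos": TCP position; "tcp_rot": TCP orientation; "contact_force": force on the tool from outside, world axes, zero at the start; "wrist_torque": the same for the moment, N m; "opening": opening from 0.0 (shut) to 1.0 (fully open); "finger_force": force on a finger pad.
Only numpy, scipy, OpenCV 4.12 (cv2) and the standard library are available. Lean on these libraries where they do the work, as an engineer would, in place of code of your own. Each camera call takes 0.05 s, during which the arm holds its last target. There are 200 camera calls.

## Working session

There is one attempt and no reset: what is moved stays moved. The work goes in short steps, Python scripts to look and compute and a tool call to move; the robot and the scene stay as the last step left them, time stands still between calls to the robot, and variables do not carry over. Pictures are saved under pics/ and viewed, at most 10 in all, crops included, and the job is handed in when it is done.

Besides the shell and the picture viewer there is one more tool, called in YAML: its name, and indented under it one key for each argument. drive_tool: Moves the arm, as the interface text tells. Its arguments: {"type":"object","properties":{"moves":{"type":"array","items":{"type":"array"}},"grip_force":{"type":"number"}},"required":["moves"]}

```bash
mkdir -p pics
cat > h.py <<'E'
import numpy as np, cv2
from plant import ctrl
def cam(n):
    c=ctrl.read_camera(n); c['bgr']=cv2.cvtColor(c['image'],cv2.COLOR_RGB2BGR); c['hsv']=cv2.cvtColor(c['bgr'],cv2.COLOR_BGR2HSV); return c
def ray(c,u,v,z):
    R=np.array(c['R']);t=np.array(c['t']);o=-R.T@t
    d=R.T@np.array([(u-c['cx'])/c['fx'],(v-c['cy'])/c['fy'],1]); return o+d*(z-o[2])/d[2]
def proj(c,X):
    p=np.array(c['R'])@np.array(X)+np.array(c['t']); return c['fx']*p[0]/p[2]+c['cx'],c['fy']*p[1]/p[2]+c['cy']
E
python3 - <<'E'
from h import *
for n in('top','side'):
    c=cam(n); cv2.imwrite(f'pics/{n}0.png',c['bgr']); R=np.array(c['R']); print(n,c['fx'],-R.T@c['t'],R.round(3).tolist())
s=ctrl.get_state(); print(s)
E
```

```text
top 458.5673004348991 [0.42488216 0.00764628 1.22967719] [[-0.021, -1.0, -0.006], [-0.992, 0.022, -0.121], [0.121, 0.003, -0.993]]
side 482.02455806610095 [ 0.12331684 -0.94723562  0.69550045] [[0.902, -0.432, -0.01], [-0.219, -0.436, -0.873], [0.373, 0.789, -0.488]]
{'time': 0.1, 'qpos': array([ 1.02501398e+00,  2.87129138e-01,  1.57802673e+00,  1.00208632e-05,
        1.27862314e+00, -1.49961200e-01]), 'dq': array([ 0.00083848, -0.00098756, -0.00240024, -0.00089814, -0.00159621,
       -0.00179201]), 'joint_efforts': array([ 9.31156319e-04, -4.07293653e+01, -2.93700117e+01, -1.41523769e-04,
        3.38651065e-03, -2.80943908e-06]), 'eef_pos': array([0.25990922, 0.62234704, 0.24705285]), 'tcp_rot': array([ 1.96622424e-01,  9.80478672e-01, -1.02605713e-03, -3.77169485e-04]), 'contact_force': array([-0.13379595, -0.78711078,  0.15235532]), 'wrist_torque': array([ 0.06470955, -0.02192605, -0.01579562]), 'finger_force': 0.0, 'opening': 1.001705796804684}
```

View pics/top0.png

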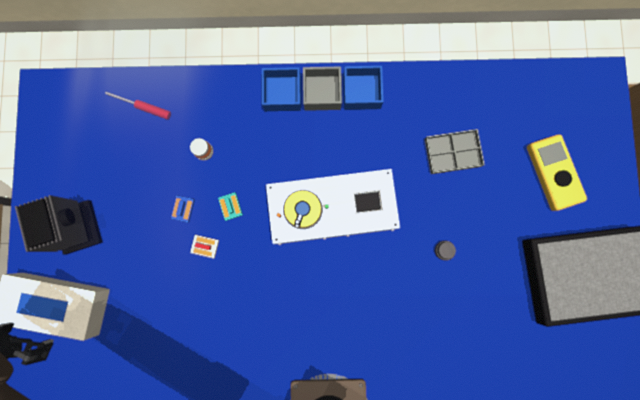

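View pics/side0.png

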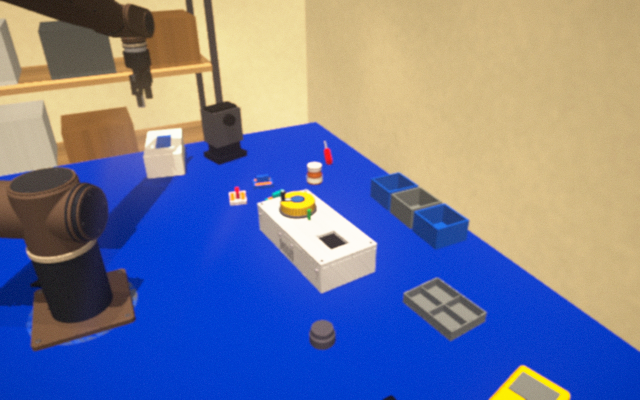

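The top view shows the white cassette at about (205,246). The box is at (333,207), with the ring at (302,208), the orange post at (279,215), the green post at (326,207) and the pocket at (368,201). The side view agrees. Next I'll measure these.

Run:
```python
from h import *
c=cam('top'); h=c['hsv']; b=c['bgr']
def blobs(m,roi,name,z,mina=4):
    M=np.zeros(m.shape,np.uint8); x0,y0,x1,y1=roi; M[y0:y1,x0:x1]=m[y0:y1,x0:x1]
    n,l,s,ce=cv2.connectedComponentsWithStats(M.astype(np.uint8))
    for i in range(1,n):
        if s[i,4]>=mina:
            P=np.argwhere(l==i)[:,::-1].astype(np.float32)
            W=np.array([ray(c,u,v,z)[:2] for u,v in P],np.float32)
            r=cv2.minAreaRect(W); print(name,s[i,4],ce[i].round(1),'mean',W.mean(0).round(4),'rect',np.round(r[0],4),np.round(r[1],4),round(r[2],1))
H,S,V=[h[...,i].astype(int) for i in range(3)]
red=((H<5)|(H>172))&(S>140)&(V>100)
blobs(red,(185,230,225,262),'rib',.034)
blobs(~((H>105)&(H<130)&(S>100)),(185,230,225,262),'cass',.012,50)
blobs(~((H>105)&(H<130)&(S>100)),(255,160,410,250),'box',.08,500)
blobs(V<90,(350,185,390,218),'pocket',.072,30)
blobs((H>20)&(H<35)&(S>100),(275,180,330,235),'ring',.11,100)
blobs((H>2)&(H<20)&(S>90),(268,195,290,235),'orange',.108,3)
blobs((H>40)&(H<90)&(S>90),(315,195,340,220),'green',.108,3)
cv2.imwrite('pics/t1.png',cv2.resize(b[165:260,180:405],None,fx=3.5,fy=3.5,interpolation=cv2.INTER_CUBIC))
```

```text
rib 47 [202.1 245.8] mean [0.4444 0.3197] rect [0.4444 0.3195] [0.0374 0.0081] 76.4
cass 499 [204.1 246.1] mean [0.4437 0.3201] rect [0.4437 0.32  ] [0.0678 0.0513] 75.2
box 7682 [332.5 206.2] mean [ 0.5358 -0.0203] rect [ 0.5353 -0.019 ] [0.1573 0.3235] 5.9
pocket 390 [367.4 201.5] mean [ 0.5466 -0.1092] rect [ 0.5466 -0.1093] [0.0428 0.0595] 5.1
ring 821 [302.5 207.9] mean [0.5302 0.0543] rect [0.5291 0.0547] [0.0894 0.087 ] 70.4
orange 11 [278.5 214.8] mean [0.5147 0.1136] rect [0.5142 0.1135] [0.0087 0.0052] 44.0
green 7 [326.3 206. ] mean [ 0.5338 -0.0042] rect [ 0.5339 -0.0035] [0.0049 0.0049] 88.7
```

View pics/t1.png

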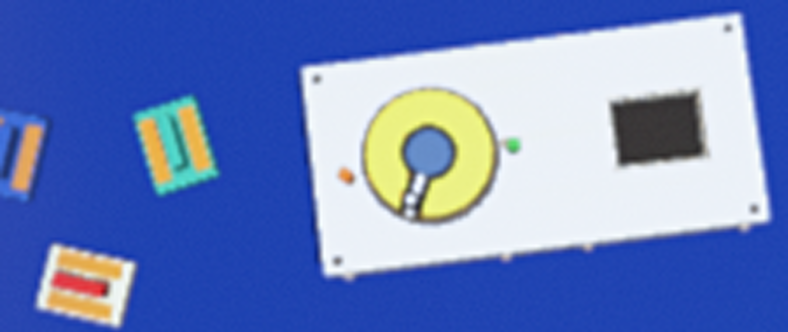

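The crop confirms the layout. The cassette's long axis lies at about 75.5°, and the box yaw is about 5.5°. The ring's white line, with its peg, points robot-side and slightly left. I'll move over the cassette and turn the tool.

drive_tool:
  moves:
    - [[0, 0, 0], [-0.029, -0.021, 0.004], 0.0854]
    - [[0, 0, 0], [-0.029, -0.021, 0.004], 0.0854]
    - [[0, 0, 0], [-0.029, -0.021, 0.004], 0.0854]
    - [[0, 0, 0], [-0.029, -0.021, 0.004], 0.0854]
    - [[0, 0, 0], [-0.029, -0.021, 0.004], 0.0854]

```text
time: 0.78
eef_pos: [0.3538, 0.4688, 0.2278]
tcp_rot: [0.197, 0.98, -0.0, -0.0]
contact_force: [0.1, 0.1, -0.1]
opening: 1.001
finger_force: 0.0
```

drive_tool:
  moves:
    - [[0, 0, 0], [-0.029, -0.021, 0.004], 0.0854]
    - [[0, 0, 0], [-0.029, -0.021, 0.004], 0.0854]
    - [[0, 0, 0], [-0.029, -0.021, 0.004], 0.0854]
    - [[0, 0, 0], [-0.029, -0.021, 0.004], 0.0854]
    - [[0, 0, 0], [-0.025, -0.019, 0.004], 0.0854]

```text
time: 1.4
eef_pos: [0.4443, 0.3194, 0.2079]
tcp_rot: [0.197, 0.98, -0.0, -0.0]
contact_force: [0.1, 0.7, 0.6]
opening: 1.004
finger_force: 0.0
```

drive_tool:
  moves:
    - [[0, 0, 0.178], [0, 0, 0], 0.05]
    - [[0, 0, 0.178], [0, 0, 0], 0.05]
    - [[0, 0, 0.178], [0, 0, 0], 0.05]
    - [[0, 0, 0.178], [0, 0, 0], 0.05]

```text
time: 1.9
eef_pos: [0.4437, 0.3204, 0.2079]
tcp_rot: [0.529, 0.849, -0.0, -0.0]
contact_force: [-0.3, 0.6, 0.1]
opening: 0.581
finger_force: 0.0
```

drive_tool:
  moves:
    - [[0, 0, 0.178], [0, 0, 0], 0.05]
    - [[0, 0, 0.178], [0, 0, 0], 0.05]
    - [[0, 0, 0.178], [0, 0, 0], 0.05]
    - [[0, 0, 0.178], [0, 0, 0], 0.05]
    - [[0, 0, 0], [0, 0, 0], 0.05]

```text
time: 2.52
eef_pos: [0.4437, 0.3205, 0.208]
tcp_rot: [0.789, 0.615, -0.0, -0.0]
contact_force: [0.3, -0.2, -0.8]
opening: 0.587
finger_force: 0.0
```

Run:
```python
from h import *
c=cam('wrist'); cv2.imwrite('pics/w1.png',c['bgr']); R=np.array(c['R']); print(c['fx'],-R.T@c['t'],R.round(3).tolist())
s=ctrl.get_state(); print(s['time'],s['eef_pos'],s['tcp_rot'],s['opening'],s['qpos'])
```

```text
359.20638175437125 [0.46103865 0.390232   0.33395304] [[0.97, -0.244, 0.0], [-0.234, -0.93, 0.283], [-0.069, -0.275, -0.959]]
2.575 [0.44373998 0.32054009 0.20805888] [ 7.88499079e-01  6.15035883e-01 -2.53183866e-04 -3.31407345e-05] 0.5873363337081751 [ 4.40211367e-01  4.32290619e-02  1.92874503e+00 -5.09878570e-05
  1.17012709e+00  6.86164594e-01]
```

View pics/w1.png

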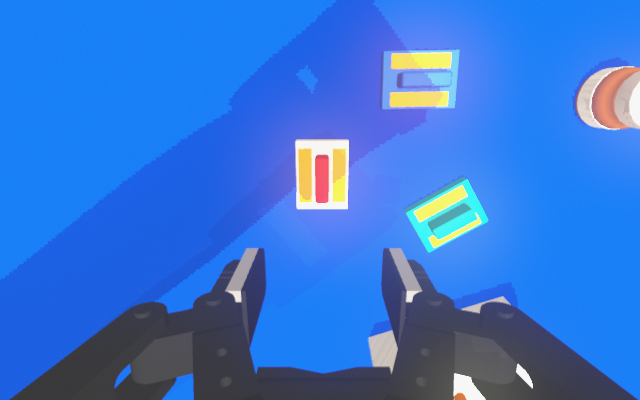

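The wrist view shows the white cassette centred at about (322,174), aligned with the jaws. I'll measure it more closely.

```bash
cat >> h.py <<'E'
def meas(c,m,z,mina=50):
    n,l,s,ce=cv2.connectedComponentsWithStats(m.astype(np.uint8)); out=[]
    for i in range(1,n):
        if s[i,4]<mina: continue
        P=np.argwhere(l==i)[:,::-1]
        W=np.array([ray(c,u,v,z)[:2] for u,v in P],np.float32); r=cv2.minAreaRect(W)
        out.append((s[i,4],ce[i].round(1),W.mean(0).round(4),np.round(r[0],4),np.round(r[1],4),round(r[2],1)))
    return out
E
python3 - <<'E'
from h import *
c=cam('wrist'); H,S,V=[c['hsv'][...,i].astype(int) for i in range(3)]
roi=np.zeros(H.shape,bool); roi[130:220,280:365]=1
for z in(.023,.034):print('rib',z,*meas(c,roi&((H<6)|(H>165))&(S>120),z))
print('plate',*meas(c,roi&~((H>95)&(H<135)&(S>90)),.012))
E
```

```text
rib 0.023 (np.int32(593), array([321.2, 178.2]), array([0.4417, 0.32  ], dtype=float32), array([0.4413, 0.3195]), array([0.0428, 0.0107]), 76.1)
rib 0.034 (np.int32(593), array([321.2, 178.2]), array([0.4424, 0.3225], dtype=float32), array([0.442, 0.322]), array([0.0413, 0.0103]), 76.1)
plate (np.int32(3713), array([321.6, 173.2]), array([0.4424, 0.3218], dtype=float32), array([0.4422, 0.321 ]), array([0.0646, 0.0486]), 75.9)
```

drive_tool:
  moves:
    - [[0, 0, 0], [0, -0.0015, 0.04], 0.04]
    - [[0, 0, 0], [0, 0, 0.04], 0.04]
    - [[0, 0, 0], [0, 0, 0.04], 0.04]
    - [[0, 0, 0], [0, 0, 0.04], 0.04]
    - [[0, 0, 0], [0, 0, 0.01], 0.04]

```text
time: 3.25
eef_pos: [0.4404, 0.32, 0.0354]
tcp_rot: [0.789, 0.614, -0.003, -0.001]
contact_force: [0.1, 0.2, -0.3]
opening: 0.467
finger_force: 0.0
```

drive_tool:
  moves:
    - [[0, 0, 0], [0, 0, 0.007], 0.04]
    - [[0, 0, 0], [0, 0, 0], 0.0]
    - [[0, 0, 0], [0, 0, 0], 0.0]
    - [[0, 0, 0], [0, 0, 0], 0.0]
    - [[0, 0, 0], [0, 0, 0], 0.0]
  grip_force: 40

```text
time: 3.88
eef_pos: [0.4437, 0.3216, 0.033]
tcp_rot: [0.789, 0.614, 0.002, 0.0]
contact_force: [-1.2, 0.5, 6.2]
opening: 0.13
finger_force: 41.9
```

drive_tool:
  moves:
    - [[0, 0, 0], [0, 0, -0.03], 0.0]
    - [[0, 0, 0], [0, 0, -0.055], 0.0]
    - [[0, 0, 0], [0, 0, -0.055], 0.0]
    - [[0, 0, 0], [0, 0, -0.055], 0.0]
    - [[0, 0, 0], [0, 0, -0.015], 0.0]

```text
time: 4.5
eef_pos: [0.4439, 0.3218, 0.2458]
tcp_rot: [0.789, 0.614, 0.004, 0.001]
contact_force: [0.3, -1.1, -0.5]
opening: 0.131
finger_force: 40.9
```

drive_tool:
  moves:
    - [[0, 0, -0.114], [0, 0, 0], 0.0]
    - [[0, 0, -0.114], [0, 0, 0], 0.0]
    - [[0, 0, -0.114], [0, 0, 0], 0.0]
    - [[0, 0, 0], [-0.03, 0.004, 0], 0.0]
    - [[0, 0, 0], [-0.05, 0.006, 0], 0.0]

```text
time: 5.12
eef_pos: [0.4587, 0.2419, 0.2389]
tcp_rot: [0.672, 0.74, -0.002, -0.001]
contact_force: [1.0, 0.2, -1.2]
opening: 0.129
finger_force: 40.9
```

drive_tool:
  moves:
    - [[0, 0, 0], [-0.05, 0.006, 0], 0.0]
    - [[0, 0, 0], [-0.05, 0.006, 0], 0.0]
    - [[0, 0, 0], [-0.05, 0.006, 0], 0.0]
    - [[0, 0, 0], [-0.05, 0.006, 0], 0.0]
    - [[0, 0, 0], [-0.05, 0.006, 0], 0.0]

```text
time: 5.75
eef_pos: [0.5119, -0.0053, 0.2391]
tcp_rot: [0.674, 0.739, -0.001, -0.002]
contact_force: [-0.1, 0.4, -0.6]
opening: 0.13
finger_force: 40.9
```

drive_tool:
  moves:
    - [[0, 0, 0], [-0.05, 0.006, 0], 0.0]
    - [[0, 0, 0], [-0.05, 0.006, 0], 0.0]
    - [[0, 0, 0], [-0.05, 0.006, 0], 0.0]
    - [[0, 0, 0], [-0.028, 0.004, 0], 0.0]
    - [[0, 0, 0], [0, 0, 0], 0.0]

```text
time: 6.38
eef_pos: [0.5505, -0.1805, 0.2388]
tcp_rot: [0.675, 0.738, -0.001, -0.002]
contact_force: [0.1, 0.3, -1.0]
opening: 0.133
finger_force: 40.9
```

Run:
```python
from h import *
c=cam('wrist'); cv2.imwrite('pics/w2.png',c['bgr']); 
s=ctrl.get_state(); print(s['time'],s['eef_pos'],s['tcp_rot'],s['opening'],s['qpos'])
H,S,V=[c['hsv'][...,i].astype(int) for i in range(3)]
print(*meas(c,V<75,.08,400),sep='\n')
```

```text
6.425 [ 0.55042098 -0.17916151  0.23904086] [ 6.74075662e-01  7.38659245e-01 -3.25812498e-04 -2.10128335e-03] 0.1310184572971559 [-4.90056585e-01  8.60763251e-02  1.82468064e+00  4.30976872e-04
  1.23506899e+00 -5.81566397e-01]
(np.int32(40293), array([323.6, 353.5]), array([ 0.5649, -0.3452], dtype=float32), array([ 0.561 , -0.3184]), array([0.5808, 0.159 ]), 5.3)
```

View pics/w2.png

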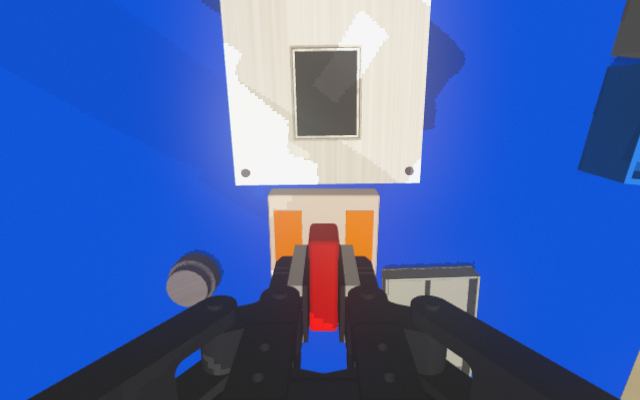

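The wrist view shows the pocket at about (327,93). The held cassette's far edge is at about row 190, columns 269 to 378. I'll measure both.

Run:
```python
from h import *
c=cam('wrist'); s=ctrl.get_state(); H,S,V=[c['hsv'][...,i].astype(int) for i in range(3)]
roi=np.zeros(H.shape,bool); roi[40:145,285:368]=1
print(V[92,285:368:2],V[40:145:2,310])
for T in(110,):
  for z in(.072,.08): print(T,z,*meas(c,roi&(V<T),z,400))
# cassette in hand
roi[:]=0; roi[188:260,262:385]=1
m=roi&~((H>100)&(H<135)&(S>90))
for r in(188,189,190,191,192,193,194,195,196,200,210,220,230,240): 
    k=np.flatnonzero(m[r]); print(r,k.min() if len(k) else None,k.max() if len(k) else None,V[r,300],S[r,300])
print(s['eef_pos'],s['tcp_rot']); np.save('w.npy',c['image'])
```

```text
[234 232 232 214 191 212  99  97  98  96  96  94  94  94  93  93  93  92
  98 102 102 102 102 101 100 101 103 103 104 103  93  93  93  93  95  94
 197 164 214 236 236 235] [237 236 236 236 198 174 221  97  96  96  96  96  96  94  95  94  94  95
  93  93  93  93  93  94  94  93  94  95  95  95  95  95  96  96  97  97
  96  97  98  99 100 100 100  96  97  97  99  98 100 218 190 215 225]
110 0.072 (np.int32(4870), array([325.6,  94.8]), array([ 0.5452, -0.1088], dtype=float32), array([ 0.5454, -0.1095]), array([0.0464, 0.0623]), 6.0)
110 0.08 (np.int32(4870), array([325.6,  94.8]), array([ 0.5452, -0.1088], dtype=float32), array([ 0.5454, -0.1095]), array([0.0451, 0.0606]), 6.0)
188 273 373 175 70
189 271 375 152 18
190 271 376 158 37
191 270 376 159 35
192 270 377 159 37
193 269 377 158 37
194 269 378 167 40
195 268 378 200 43
196 268 379 218 43
200 268 379 224 40
210 268 378 218 87
220 269 378 233 185
230 269 377 231 193
240 269 377 232 200
[ 0.55048308 -0.17839186  0.23943777] [ 6.73638127e-01  7.39059052e-01 -2.41168773e-04 -1.82561546e-03]
```

Run:
```python
from h import *
c=cam('wrist'); s=ctrl.get_state(); e=s['eef_pos']; q=s['tcp_rot']
from scipy.spatial.transform import Rotation as Ro
Rt=Ro.from_quat(q).as_matrix(); print(e,Rt.round(4).tolist())
for z in(e[2]-.019,e[2]-.021):
    a,b=ray(c,267.7,195,z),ray(c,379,195,z); d=b-a
    print('cass far edge: w',np.linalg.norm(d),'yaw',np.degrees(np.arctan2(d[1],d[0])),'mid in tool',Rt.T@((a+b)/2-e))
    l=ray(c,268.5,240,z)-ray(c,267.7,200,z); print('left side yaw',np.degrees(np.arctan2(l[1],l[0])))
H,S,V=[c['hsv'][...,i].astype(int) for i in range(3)]
# pocket outline (rim+floor): against bright top
roi=np.zeros(H.shape,bool); roi[40:145,285:368]=1
print(*meas(c,roi&(V<205),.08,400),*meas(c,roi&(V<110),.072,400),sep='\n')
# box edges left/right at row 60..: x centre
m=~((H>100)&(H<135)&(S>90))
for r in(60,100,140,175):
    k=np.flatnonzero(m[r,200:450])+200; a,b=ray(c,k.min(),r,.08),ray(c,k.max(),r,.08); print(r,a[:2],b[:2],np.linalg.norm(a-b),((a+b)/2)[:2])
```

```text
[ 0.55063074 -0.1779643   0.23985584] [[-0.0934, 0.9956, -0.0024], [0.9956, 0.0934, 0.0016], [0.0019, -0.0022, -1.0]]
cass far edge: w 0.04657067776756276 yaw 5.353752770189122 mid in tool [ 0.03048029 -0.00028416  0.01905728]
left side yaw -86.07368874392645
cass far edge: w 0.047214326158625905 yaw 5.353752770189106 mid in tool [ 0.02991481 -0.00028464  0.02105624]
left side yaw -86.07368874392638
(np.int32(5165), array([325.9,  95.3]), array([ 0.5454, -0.1084], dtype=float32), array([ 0.5453, -0.1092]), array([0.0465, 0.0628]), 6.6)
(np.int32(4837), array([325.4,  95.7]), array([ 0.5451, -0.1088], dtype=float32), array([ 0.5455, -0.1095]), array([0.0464, 0.0623]), 6.0)
60 [ 0.4682299 -0.0899049] [ 0.6171689  -0.07607811] 0.14957942965537357 [ 0.5426994  -0.08299151]
100 [ 0.47098648 -0.11849546] [ 0.62059225 -0.10457063] 0.15025241098878275 [ 0.54578936 -0.11153304]
140 [ 0.47391434 -0.14886245] [ 0.62344226 -0.13490649] 0.15017779273375398 [ 0.5486783  -0.14188447]
175 [ 0.47693336 -0.17699618] [ 0.62659032 -0.16299256] 0.1503107060358807 [ 0.55176184 -0.16999437]
```

drive_tool:
  moves:
    - [[0, 0, -0.005], [0.035, 0.001, 0], 0.0]
    - [[0, 0, 0], [0.036, 0.0005, 0], 0.0]
    - [[0, 0, 0], [0, 0, 0.05], 0.0]
    - [[0, 0, 0], [0, 0, 0.05], 0.0]
    - [[0, 0, 0], [0, 0, 0.01], 0.0]

```text
time: 7.15
eef_pos: [0.543, -0.1057, 0.1272]
tcp_rot: [0.671, 0.742, -0.002, -0.004]
contact_force: [-1.0, -0.1, -0.1]
opening: 0.127
finger_force: 40.8
```

drive_tool:
  moves:
    - [[0, 0, 0], [0, 0, 0], 0.0]
    - [[0, 0, 0], [0, 0, 0], 0.0]

```text
time: 7.4
eef_pos: [0.5477, -0.1087, 0.134]
tcp_rot: [0.672, 0.741, 0.001, 0.002]
contact_force: [-0.1, 0.4, -0.7]
opening: 0.127
finger_force: 40.9
```

Run:
```python
from h import *
c=cam('wrist'); cv2.imwrite('pics/w3.png',c['bgr']); 
from scipy.spatial.transform import Rotation as Ro
for i in range(6):
    s=ctrl.get_state(); R=Ro.from_quat(s['tcp_rot']).as_matrix(); print(s['eef_pos'],np.degrees(np.arctan2(R[1,1],R[0,1]))); cam('wrist')
```

```text
[ 0.54770293 -0.10879632  0.1340359 ] 5.617584431540265
[ 0.54752077 -0.10879564  0.13380324] 5.612615001197391
[ 0.54725613 -0.10873452  0.1334155 ] 5.61085878978267
[ 0.54695083 -0.10865447  0.13298401] 5.6052429523438
[ 0.54673018 -0.10855721  0.13259728] 5.605972282257928
[ 0.54650775 -0.10848409  0.132228  ] 5.604159094420404
```

View pics/w3.png

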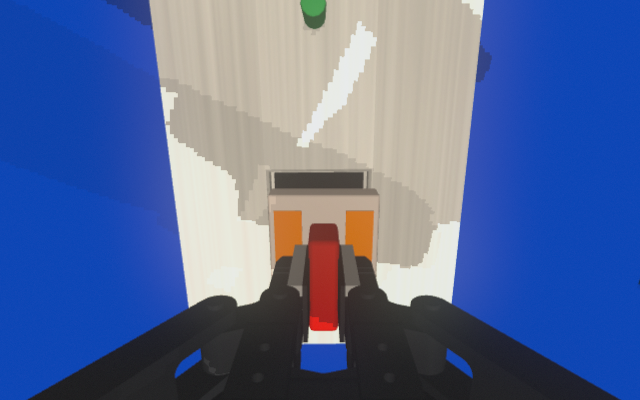

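The cassette's front edge spans columns 269 to 379 and the pocket spans 270 to 368. The 2 mm x offset matches the measured settling lag. I'll let the arm settle, then descend slowly.

drive_tool:
  moves:
    - [[0, 0, 0], [0, 0, 0.006], 0.0]
    - [[0, 0, 0], [0, 0, 0.003], 0.0]
    - [[0, 0, 0], [0, 0, 0], 0.0]
    - [[0, 0, 0], [0, 0, 0], 0.0]
    - [[0, 0, 0], [0, 0, 0], 0.0]

```text
time: 8.38
eef_pos: [0.5462, -0.1083, 0.1225]
tcp_rot: [0.672, 0.741, 0.0, 0.0]
contact_force: [-0.1, -0.4, -1.4]
opening: 0.13
finger_force: 40.9
```

drive_tool:
  moves:
    - [[0, 0, 0], [0, 0, 0], 0.0]
    - [[0, 0, 0], [0, 0, 0], 0.0]
    - [[0, 0, 0], [0, 0, 0], 0.0]
    - [[0, 0, 0], [0, 0, 0], 0.0]

```text
time: 8.88
eef_pos: [0.5461, -0.1082, 0.1223]
tcp_rot: [0.672, 0.741, 0.0, 0.0]
contact_force: [-0.2, 0.0, -1.1]
opening: 0.129
finger_force: 40.9
```

Run:
```python
from h import *
c=cam('wrist'); cv2.imwrite('pics/w4.png',c['bgr']); 
from scipy.spatial.transform import Rotation as Ro
for i in range(2):
    s=ctrl.get_state(); R=Ro.from_quat(s['tcp_rot']).as_matrix(); print(s['eef_pos'],np.degrees(np.arctan2(R[1,1],R[0,1])),s['contact_force']); cam('wrist')
V=c['hsv'][...,2]
for r in(170,174,178,182,186,190,196,205): print(r,V[r,258:290:1].tolist(),V[r,355:387].tolist())
```

```text
[ 0.54608141 -0.10821579  0.12232497] 5.617561505719262 [ 1.56454959 -0.76610136  0.46885201]
[ 0.54607855 -0.10823767  0.12234199] 5.614807344895397 [-0.28205244  0.18386909 -0.85900121]
170 [178, 178, 178, 178, 179, 180, 183, 184, 184, 184, 184, 185, 185, 186, 185, 185, 185, 184, 186, 187, 186, 186, 185, 187, 187, 184, 183, 184, 184, 186, 186, 187] [187, 187, 187, 187, 188, 187, 185, 186, 189, 190, 190, 189, 191, 190, 190, 191, 190, 189, 193, 196, 198, 202, 213, 214, 212, 199, 199, 199, 198, 197, 198, 198]
174 [178, 178, 176, 182, 194, 196, 198, 203, 203, 203, 203, 204, 203, 205, 207, 201, 183, 184, 185, 187, 185, 185, 186, 187, 186, 186, 184, 184, 184, 186, 185, 187] [186, 187, 187, 189, 187, 187, 185, 187, 189, 190, 192, 190, 190, 191, 190, 189, 190, 190, 192, 192, 192, 195, 201, 203, 199, 188, 189, 190, 197, 197, 198, 196]
178 [178, 179, 177, 182, 194, 195, 196, 196, 169, 166, 161, 151, 135, 156, 192, 193, 182, 137, 134, 133, 136, 133, 136, 134, 135, 135, 135, 133, 129, 130, 129, 128] [115, 114, 115, 116, 115, 116, 117, 115, 115, 114, 115, 116, 116, 116, 134, 181, 182, 174, 127,
[... 938 characters left out ...]
66, 186, 185, 184, 183, 182, 182, 183, 182, 180]
196 [194, 195, 195, 195, 195, 195, 194, 195, 194, 159, 177, 192, 195, 194, 195, 194, 195, 195, 195, 195, 195, 192, 183, 179, 180, 180, 181, 180, 180, 180, 180, 180] [180, 179, 180, 179, 180, 181, 180, 180, 179, 180, 180, 180, 181, 180, 180, 180, 181, 180, 180, 181, 180, 180, 180, 177, 174, 183, 183, 181, 181, 181, 181, 179]
205 [196, 195, 194, 194, 194, 194, 194, 195, 195, 180, 166, 193, 207, 205, 205, 206, 201, 188, 188, 187, 188, 188, 188, 188, 188, 188, 188, 188, 188, 189, 189, 188] [191, 192, 190, 191, 191, 190, 191, 191, 191, 191, 192, 191, 191, 192, 193, 192, 192, 192, 192, 193, 192, 193, 190, 174, 164, 182, 182, 182, 183, 182, 180, 178]
```

Pocket and cassette are centred to within about 0.3 mm in columns (322 against 322.7). I'll insert it now.

drive_tool:
  moves:
    - [[0, 0, 0], [0, -0.0005, 0.003], 0.0]
    - [[0, 0, 0], [0, 0, 0.003], 0.0]
    - [[0, 0, 0], [0, 0, 0.003], 0.0]
    - [[0, 0, 0], [0, 0, 0.002], 0.0]
    - [[0, 0, 0], [0, 0, 0], 0.0]

```text
time: 9.65
eef_pos: [0.5454, -0.1082, 0.111]
tcp_rot: [0.672, 0.741, -0.0, -0.0]
contact_force: [0.2, 0.5, -1.1]
opening: 0.13
finger_force: 40.9
```

drive_tool:
  moves:
    - [[0, 0, 0], [0, 0, 0.002], 0.0]
    - [[0, 0, 0], [0, 0, 0.002], 0.0]
    - [[0, 0, 0], [0, 0, 0.001], 0.0]
    - [[0, 0, 0], [0, 0, 0], 0.0]
    - [[0, 0, 0], [0, 0, 0], 0.0]

```text
time: 10.28
eef_pos: [0.5456, -0.1083, 0.1064]
tcp_rot: [0.672, 0.741, 0.0, 0.0]
contact_force: [0.7, -0.4, -0.3]
opening: 0.128
finger_force: 40.9
```

drive_tool:
  moves:
    - [[0, 0, 0], [0, 0, 0.001], 0.0]
    - [[0, 0, 0], [0, 0, 0.001], 0.0]
    - [[0, 0, 0], [0, 0, 0.001], 0.0]
    - [[0, 0, 0], [0, 0, 0], 0.0]
    - [[0, 0, 0], [0, 0, 0], 0.0]

```text
time: 10.9
eef_pos: [0.5457, -0.1084, 0.105]
tcp_rot: [0.672, 0.741, -0.0, -0.0]
contact_force: [-5.1, 1.9, 7.0]
opening: 0.131
finger_force: 42.1
```

Contact came at TCP z = 0.105, which is the predicted seated height. I'll release, lift and check.

drive_tool:
  moves:
    - [[0, 0, 0], [0, 0, 0], 0.04]
    - [[0, 0, 0], [0, 0, 0], 0.04]
    - [[0, 0, 0], [0, 0, 0], 0.04]
    - [[0, 0, 0], [0, 0, -0.03], 0.04]
    - [[0, 0, 0], [0, 0, -0.05], 0.04]

```text
time: 11.52
eef_pos: [0.544, -0.1077, 0.1816]
tcp_rot: [0.672, 0.741, -0.001, -0.003]
contact_force: [0.9, 0.3, 0.9]
opening: 0.471
finger_force: 0.0
```

drive_tool:
  moves:
    - [[0, 0, 0], [-0.05, 0, -0.04], 0.04]
    - [[0, 0, 0], [-0.02, 0, -0.01], 0.04]
    - [[0, 0, 0], [0, 0, 0], 0.04]
    - [[0, 0, 0], [0, 0, 0], 0.04]

```text
time: 12.02
eef_pos: [0.5511, -0.1755, 0.2296]
tcp_rot: [0.672, 0.741, -0.0, -0.002]
contact_force: [0.3, -0.0, -0.9]
opening: 0.47
finger_force: 0.0
```

Run:
```python
from h import *
c=cam('wrist'); d=cam('side')
x,y=map(int,proj(d,[.545,-.109,.09])); 
a=cv2.resize(c['bgr'][0:200,190:470],None,fx=2,fy=2); b=cv2.resize(d['bgr'][y-70:y+70,x-70:x+60],None,fx=2.857,fy=2.857)[:400]
cv2.imwrite('pics/w5.png',np.hstack([a,b])[:, :800]); print(x,y)
H,S,V=[c['hsv'][...,i].astype(int) for i in range(3)]
print('rib',*meas(c,((H<6)|(H>165))&(S>120),.106)); s=ctrl.get_state(); print(s['eef_pos'])
```

```text
332 235
rib (np.int32(1009), array([326. , 102.3]), array([ 0.5459, -0.1096], dtype=float32), array([ 0.546, -0.11 ]), array([0.011 , 0.0383]), 5.6)
[ 0.55131955 -0.1752348   0.22992485]
```

View pics/w5.png

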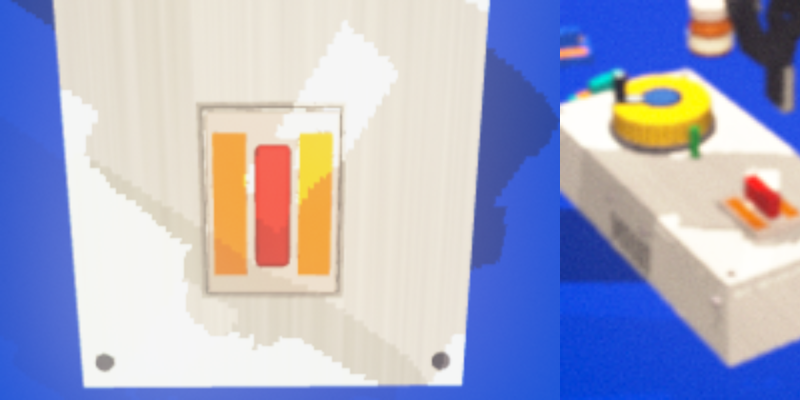

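The cassette is flush in the pocket and square, with the rib at (0.546, -0.110), in both the wrist crop and the side crop. Now I'll look at the ring from above.

drive_tool:
  moves:
    - [[0, 0, 0], [0.045, 0, -0.005], 0.03]
    - [[0, 0, 0], [0.045, 0, -0.005], 0.03]
    - [[0, 0, 0], [0.045, 0, -0.005], 0.03]
    - [[0, 0, 0], [0.045, 0, -0.005], 0.03]
    - [[0, 0, 0], [0, 0, 0], 0.03]

```text
time: 12.75
eef_pos: [0.5338, 0.0057, 0.2517]
tcp_rot: [0.67, 0.743, -0.0, -0.001]
contact_force: [0.6, 0.8, 0.2]
opening: 0.351
finger_force: 0.0
```

drive_tool:
  moves:
    - [[0, 0, 0], [0, 0, 0], 0.03]
    - [[0, 0, 0], [0, 0, 0], 0.03]
    - [[0, 0, 0], [0, 0, 0], 0.03]
    - [[0, 0, 0], [0, 0, 0], 0.03]

```text
time: 13.25
eef_pos: [0.5348, 0.0017, 0.2522]
tcp_rot: [0.672, 0.741, -0.0, -0.0]
contact_force: [0.1, -0.1, 0.0]
opening: 0.35
finger_force: 0.0
```

Run:
```python
from h import *
c=cam('wrist'); cv2.imwrite('pics/w6.png',c['bgr'])
H,S,V=[c['hsv'][...,i].astype(int) for i in range(3)]
s=ctrl.get_state(); print(s['eef_pos'],-np.array(c['R']).T@c['t'])
print('yellow',*meas(c,(H>20)&(H<36)&(S>90),.11,300),sep='\n')
print('orange',*meas(c,(H>3)&(H<20)&(S>110),.108,30),sep='\n')
print('green',*meas(c,(H>40)&(H<85)&(S>110),.108,30),sep='\n')
print('lens',*meas(c,(H>95)&(H<130)&(S>40),.11,300),sep='\n')
```

```text
[0.53475601 0.00183994 0.25227154] [0.52762966 0.07320846 0.37819315]
yellow
(np.int32(8768), array([325.7, 116.5]), array([0.5311, 0.0562], dtype=float32), array([0.5289, 0.0547]), array([0.0892, 0.0875]), 72.8)
orange
(np.int32(218), array([309.8,  32.2]), array([0.5146, 0.1123], dtype=float32), array([0.5144, 0.112 ]), array([0.009, 0.012]), 5.2)
(np.int32(59), array([311.7, 294.3]), array([ 0.5338, -0.0916], dtype=float32), array([ 0.5305, -0.0967]), array([0.01  , 0.0447]), 5.6)
(np.int32(52), array([342. , 277.9]), array([ 0.5577, -0.0734], dtype=float32), array([ 0.5572, -0.0759]), array([0.0102, 0.0085]), 5.6)
(np.int32(118), array([323.6, 286.9]), array([ 0.5432, -0.0834], dtype=float32), array([ 0.5436, -0.0839]), array([0.0102, 0.0105]), 5.3)
green
(np.int32(96), array([320.9, 197. ]), array([ 0.5334, -0.0048], dtype=float32), array([ 0.5335, -0.0048]), array([0.008 , 0.0079]), 51.5)
lens
(np.int32(83380), array([111.7, 181.5]), array([ 0.3715, -0.0146], dtype=float32), array([ 0.3814, -0.054 ]), array([0.3828, 0.1981]), 81.3)
(np.int32(76263), array([522.5, 183.4]), array([0.6889, 0.0138], dtype=float32), array([ 0.6919, -0.0192]), array([0.1911, 0.3677]), 19.5)
(np.int32(1550), array([321.8, 118.8]), array([0.5284, 0.055 ], dtype=float32), array([0.5282, 0.0546]), array([0.0315, 0.0315]), 5.6)
(np.int32(303), array([157.5, 366.8]), array([ 0.4016, -0.1775], dtype=float32), array([ 0.401 , -0.1784]), array([0.0383, 0.0098]), 51.6)
(np.int32(1155), array([323.3, 364.1]), array([ 0.5504, -0.16  ], dtype=float32), array([ 0.5503, -0.1619]), array([0.0938, 0.0159]), 6.3)
```

View pics/w6.png

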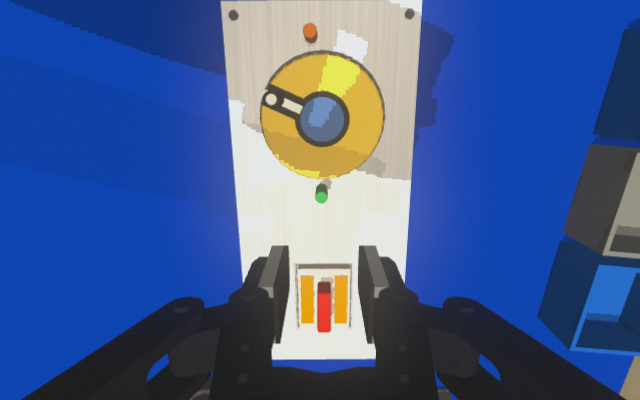

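The ring is at (322,117) and the orange post's top at (310,30). The peg top is at (271,99) with its white line from (302,107) to (280,102), and the green post is at (321,195). Now to compute the peg position and angles.

Run:
```python
from h import *
c=cam('wrist'); s=ctrl.get_state(); A=np.array([.5286,.0547])
H,S,V=[c['hsv'][...,i].astype(int) for i in range(3)]
roi=np.zeros(H.shape,bool); roi[90:108,262:281]=1
print(V[90:108,262:284])
for m in meas(c,roi&(S<60)&(V>150),.136,20): print(m)
p=ray(c,271,99,.136)[:2]; d=p-A; print(p,np.linalg.norm(d),np.degrees(np.arctan2(d[1],d[0])))
m=np.zeros(H.shape,bool);m[96:118,281:304]=1
for o in meas(c,m&(S<80)&(V>150),.11,10): d=o[2]-A; print('line',o,np.degrees(np.arctan2(d[1],d[0])))
print(s['eef_pos'])
```

```text
[[210 215 216 197 207 183  87  74  72  74  72  74  74  75  75  74  76  77
   78  78  80  96]
 [213 219 220 208 166 136  79  73  74  74  74  74  73  71  72  72  73  74
   77  78  78  79]
 [214 220 214 156  93  73  73  76  75  75  76  76  75  74  72  71  71  70
   73  77  78  79]
 [215 217 179  92  73  74  75  80  98  98  95  78  76  76  74  72  72  71
   73  73  76  79]
 [218 209 120  72  73  88 144 198 202 202 194 150  93  76  76  75  72  72
   71  71  71  76]
 [211 141  78  74  88 147 210 222 222 222 221 213 187 102  79  76  74  71
   72  71  72  75]
 [181  89  72  79 131 211 222 222 222 222 222 223 220 186  78  77  75  72
   71  72  72  73]
 [135  90  71 103 179 222 222 222 222 222 223 223 223 213 122  78  76  74
   71  70  72  71]
 [101  77  73 124 215 222 222 222 222 223 223 223 223 216 161  80  77  74
   72  72  71  86]
 [ 93  71  71 131 221 221 222 222 222 222 222 222 223 218 181  80  77  76
   72  72  70 105]
 [ 95  70  72 116 204 222 221 222 221 222 222 222 222 217 174  79  77  74
   71  72  71 110]
 [ 99  71  73  98 173 221 221 222 222 222 222 222 222 213 142  79  77  74
   
[... 398 characters left out ...]
181 132  83  72  73  74  73  73  74  75  75  74  73  71  71  73
   74  98 158 204]
 [187 212 213 199 183 143  85  73  73  73  73  73  73  72  72  72  74  75
   74  76  93 132]]
(np.int32(22), array([263.6,  91.9]), array([0.4892, 0.0702], dtype=float32), array([0.4889, 0.0703]), array([0.005 , 0.0024]), 53.1)
(np.int32(94), array([270.9,  99.1]), array([0.4942, 0.0662], dtype=float32), array([0.4942, 0.0662]), array([0.0065, 0.0062]), 48.5)
[0.49423198 0.0662373 ] 0.03625286620399746 161.44316957021954
line (np.int32(174), array([291.9, 105.8]), array([0.506 , 0.0622], dtype=float32), array([0.506 , 0.0622]), array([0.0063, 0.014 ]), 72.0) 161.6411576059159
[0.53473877 0.00194041 0.25231652]
```

drive_tool:
  moves:
    - [[0, 0, 0], [0.034, -0.017, 0], 0.03]
    - [[0, 0, 0], [0.034, -0.017, 0], 0.03]
    - [[0, 0, -0.164], [0, 0, 0], 0.03]
    - [[0, 0, -0.164], [0, 0, 0], 0.03]
    - [[0, 0, -0.164], [0, 0, 0], 0.03]

```text
time: 13.98
eef_pos: [0.4942, 0.0668, 0.2525]
tcp_rot: [0.469, 0.883, 0.0, 0.0]
contact_force: [-0.3, 0.4, 0.2]
opening: 0.349
finger_force: 0.0
```

drive_tool:
  moves:
    - [[0, 0, -0.164], [0, 0, 0], 0.03]
    - [[0, 0, -0.164], [0, 0, 0], 0.03]
    - [[0, 0, -0.165], [0, 0, 0], 0.03]
    - [[0, 0, -0.165], [0, 0, 0], 0.03]
    - [[0, 0, 0], [0, 0, 0.04], 0.03]

```text
time: 14.6
eef_pos: [0.4969, 0.0665, 0.2158]
tcp_rot: [0.16, 0.987, 0.0, 0.005]
contact_force: [0.2, 0.5, 0.2]
opening: 0.347
finger_force: 0.0
```

drive_tool:
  moves:
    - [[0, 0, 0], [0, 0, 0.035], 0.03]
    - [[0, 0, 0], [0, 0, 0], 0.03]
    - [[0, 0, 0], [0, 0, 0], 0.03]
    - [[0, 0, 0], [0, 0, 0], 0.03]
    - [[0, 0, 0], [0, 0, 0], 0.03]

```text
time: 15.22
eef_pos: [0.4951, 0.0667, 0.1789]
tcp_rot: [0.161, 0.987, 0.0, 0.001]
contact_force: [0.2, -0.2, -0.5]
opening: 0.355
finger_force: 0.0
```

drive_tool:
  moves:
    - [[0, 0, 0], [0, 0, 0.02], 0.03]
    - [[0, 0, 0], [0, 0, 0.014], 0.03]
    - [[0, 0, 0], [0, 0, 0.01], 0.03]
    - [[0, 0, 0], [0, 0, 0], 0.03]
    - [[0, 0, 0], [0, 0, 0], 0.03]

```text
time: 15.85
eef_pos: [0.4946, 0.0667, 0.1338]
tcp_rot: [0.161, 0.987, 0.0, 0.0]
contact_force: [0.3, 0.4, -0.8]
opening: 0.349
finger_force: 0.0
```

drive_tool:
  moves:
    - [[0, 0, 0], [0, 0, 0], 0.0]
    - [[0, 0, 0], [0, 0, 0], 0.0]
    - [[0, 0, 0], [0, 0, 0], 0.0]
    - [[0, 0, 0], [0, 0, 0], 0.0]
    - [[0, 0, 0], [0, 0, 0], 0.0]
  grip_force: 20

```text
time: 16.48
eef_pos: [0.4946, 0.0666, 0.134]
tcp_rot: [0.161, 0.987, -0.0, 0.0]
contact_force: [-2.1, -1.5, 4.6]
opening: 0.129
finger_force: 20.8
```

drive_tool:
  moves:
    - [[0, 0, 0.168], [-0.0005, 0.006, 0], 0.0]
    - [[0, 0, 0.168], [-0.0005, 0.006, 0], 0.0]
    - [[0, 0, 0.168], [-0.0005, 0.006, 0], 0.0]
    - [[0, 0, 0], [0, 0, 0], 0.0]
    - [[0, 0, 0], [0, 0, 0], 0.0]

```text
time: 17.1
eef_pos: [0.5045, 0.0816, 0.134]
tcp_rot: [0.401, 0.916, 0.0, 0.001]
contact_force: [-0.3, -0.8, 4.9]
opening: 0.126
finger_force: 20.9
```

drive_tool:
  moves:
    - [[0, 0, 0.164], [-0.0005, 0.0059, 0], 0.0]
    - [[0, 0, 0.164], [-0.0005, 0.0059, 0], 0.0]
    - [[0, 0, 0.164], [-0.0005, 0.0059, 0], 0.0]
    - [[0, 0, 0], [0, 0, 0], 0.0]
    - [[0, 0, 0], [0, 0, 0], 0.0]

```text
time: 17.73
eef_pos: [0.52, 0.0897, 0.1341]
tcp_rot: [0.612, 0.791, 0.0, 0.001]
contact_force: [-1.7, -2.3, 4.7]
opening: 0.123
finger_force: 20.9
```

drive_tool:
  moves:
    - [[0, 0, 0], [0, 0, 0], 0.0]
    - [[0, 0, 0], [0, 0, 0], 0.0]
    - [[0, 0, 0], [0, 0, 0], 0.03]
    - [[0, 0, 0], [0, 0, 0], 0.03]
    - [[0, 0, 0], [0, 0, 0], 0.03]

```text
time: 18.35
eef_pos: [0.519, 0.0903, 0.1328]
tcp_rot: [0.613, 0.79, -0.0, -0.0]
contact_force: [0.6, 0.7, 0.4]
opening: 0.348
finger_force: 0.0
```

drive_tool:
  moves:
    - [[0, 0, 0], [0, 0, -0.03], 0.03]
    - [[0, 0, 0], [0, 0, -0.05], 0.03]
    - [[0, 0, 0], [-0.04, 0, -0.04], 0.03]
    - [[0, 0, 0], [-0.04, 0, 0], 0.03]
    - [[0, 0, 0], [0, 0, 0], 0.03]

```text
time: 18.98
eef_pos: [0.5399, 0.0108, 0.2538]
tcp_rot: [0.614, 0.789, 0.0, 0.0]
contact_force: [0.7, 1.5, -0.2]
opening: 0.348
finger_force: 0.0
```

drive_tool:
  moves:
    - [[0, 0, 0], [0, 0, 0], 0.03]
    - [[0, 0, 0], [0, 0, 0], 0.03]
    - [[0, 0, 0], [0, 0, 0], 0.03]
    - [[0, 0, 0], [0, 0, 0], 0.03]

```text
time: 19.48
eef_pos: [0.5392, 0.0132, 0.2532]
tcp_rot: [0.612, 0.791, -0.0, -0.0]
contact_force: [-0.2, -0.5, -0.8]
opening: 0.355
finger_force: 0.0
```

Run:
```python
from h import *
c=cam('wrist'); cv2.imwrite('pics/w7.png',c['bgr'])
H,S,V=[c['hsv'][...,i].astype(int) for i in range(3)]
s=ctrl.get_state(); print(s['eef_pos'])
print('yellow',*meas(c,(H>20)&(H<36)&(S>90),.11,300),sep='\n')
print('orange',*meas(c,(H>3)&(H<20)&(S>110),.108,30),sep='\n')
print('white',*[o for o in meas(c,(S<70)&(V>150),.11,20) if o[0]<2000],sep='\n')
print('lens',*[o for o in meas(c,(H>95)&(H<130)&(S>40),.11,300) if o[0]<3000],sep='\n')
```

```text
[0.53927463 0.01309538 0.25330412]
yellow
(np.int32(8386), array([323.3, 133.9]), array([0.5286, 0.0539], dtype=float32), array([0.5284, 0.0546]), array([0.0886, 0.0879]), 14.5)
orange
(np.int32(192), array([324.5,  47.2]), array([0.5143, 0.1127], dtype=float32), array([0.5143, 0.1125]), array([0.0091, 0.011 ]), 14.5)
(np.int32(69), array([299.9, 294.6]), array([ 0.5431, -0.0823], dtype=float32), array([ 0.5429, -0.0827]), array([0.0106, 0.0094]), 3.2)
(np.int32(68), array([285.4, 311.9]), array([ 0.5349, -0.102 ], dtype=float32), array([ 0.5348, -0.1004]), array([0.0019, 0.0363]), 4.6)
white
(np.int32(49), array([324.1,  69.5]), array([0.5177, 0.0982], dtype=float32), array([0.5176, 0.0982]), array([0.0057, 0.0033]), 14.5)
(np.int32(102), array([324.1,  81.4]), array([0.5197, 0.0905], dtype=float32), array([0.5197, 0.0904]), array([0.0071, 0.0075]), 14.5)
(np.int32(170), array([323.8, 100.6]), array([0.5228, 0.0777], dtype=float32), array([0.523 , 0.0774]), array([0.0058, 0.014 ]), 14.4)
(np.int32(32), array([376.6, 290.9]), array([ 0.605 , -0.0614], dtype=float32), array([ 0.6062, -0.0621]), array([0.0051, 0.0076]), 14.5)
lens
(np.int32(1467), array([323.4, 133.1]), array([0.5284, 0.055 ], dtype=float32), array([0.5285, 0.0549]), array([0.0319, 0.0308]), 14.5)
(np.int32(305), array([203.5, 389.5]), array([ 0.4796, -0.2002], dtype=float32), array([ 0.4822, -0.198 ]), array([0.042 , 0.0151]), 68.1)
(np.int32(300), array([442.7, 389.6]), array([ 0.6943, -0.1448], dtype=float32), array([ 0.6911, -0.1444]), array([0.0151, 0.0411]), 50.8)
```

View pics/w7.png

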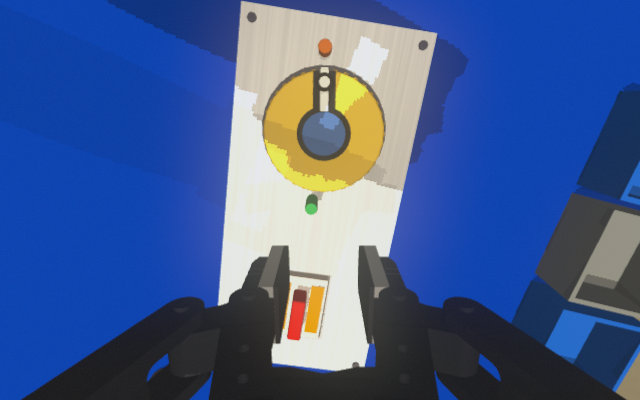

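The white line is at 103.7–103.8° and the orange post at 103.6° about the ring axis, so it is aligned. The cassette is still seated and the arm is clear.

```bash
python3 -c "
from plant import ctrl
print(ctrl.sign_off())"
```

```text
the job is handed in; nothing more can be done
None
```

The white cassette is seated in the pocket, the focus ring's white line points at the orange post (measured within about 0.2°), and the job was handed in at about 20 s on the robot's clock.

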